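Change the filter of the fume box on the welding bench

TASK

Put the filter cassette upright into the open filter housing on the aluminium plate, with its rib up and lying flat on the housing's floor. Then take the hood cover off its sloping stand and press it straight down onto the housing until both clip arms snap under the rim and it sits fully home all round. Let go, and leave the other things on the bench where they are.

Things in the scene. Friction and masses are not known exactly. Their poses are not given: they have to be found in the camera images.
- housing: grey PVC filter housing, fixed on a 30 mm thick aluminium slab: open-topped box 90 (x) by 120 (y) by 45 mm high, walls and floor 5 mm (inside 80 by 110). An outward rim 6 mm wide, 6 mm thick runs round its mouth, flush with the top (102 by 132 mm overall). Origin: centre of its underside; z up, y along its length. A black hose stub, 34 mm thick, sticks out 45 mm on +x below the rim.
- cassette_rib (a point): loose filter cassette, dark grey block 70 (x) by 100 (y) by 35 mm high with paper pleats and on top a pull rib 16 mm thick (x), 60 mm long (y), 28 mm high; 100 to 210 g. This point is the rib's centre, 49 mm above the cassette's underside; z up, y along the rib. It stands on the table. Either way round fits the housing.
- cover_rib (a point): loose grey hood cover, about 200 g: 90 (x) by 120 (y) by 35 mm high, open below, with a grip rib on top 16 mm thick (x), 60 long (y), 28 high. This point: the rib's centre, 49 mm above the hood's lower edge, which rests on the housing's top when home (94 mm above its underside); z the hood's own up, y along the rib. Guide lugs on the long sides clear the rim by 2.5 mm. Either way round fits.
- stand: plywood stand, fixed on the table, 150 wide (y) by 120 mm deep (x), about 95 mm high. Its sloping pad, which faces its -x side and leans 30 degrees from level, carries the cover at the start: the cover's rib lies level, and the cover lifts off square to the slope. Origin: centre of its underside.
- clip_a (a joint): the cover's clip arm at its +y end: 30 mm wide, 71 mm from the cover's centre, reaching 22 mm below the hood's edge. Angle 0 upright (free or snapped home), about 0.12 rad when sprung out over the rim. Its hook touches the rim some 16 mm above home; both snap under it about 2 mm before home. The push needed in all is 9 to 16 N at 14 to 10 mm above home, less after that.
- clip_b (a joint): the same for the clip arm at the -y end
- blocks: bystander: two grey PVC off-cut blocks in one piece, 50 by 90 by 32 mm high, on the aluminium slab; origin centre of underside
- bin: bystander: open blue plastic bin 110 by 160 by 80 mm on the table; origin centre of underside
- spray: bystander: white plastic bottle, 64 mm diameter, 170 mm high, on the table; origin centre of underside
Mind the look-alikes: they are no part of the job. Leave any turquoise or yellow look-alike of the part that bears cover_rib alone.

How it is judged:
On the way, in this order (a step that is already met when the one before it is completed fails the run):
1. the cassette lies flat on the floor of the housing, upright and released (z of cassette_rib in the frame of housing below 0.058 m and horizontal distance between cassette_rib and housing below 0.012 m and angle between cassette_rib's own z axis and vertical below 0.08 rad and contact force between the fingers and cassette below 0.2 N), for 0.2 s.
2. the cover is home on the housing with both clip arms snapped in (z of cover_rib in the frame of housing below 0.0965 m and horizontal distance between cover_rib and housing below 0.006 m and angle between cover_rib's own z axis and vertical below 0.04 rad and value of joint each of clip_a, clip_b below 0.05 rad), for 0.2 s.
At the end, for the whole second after the job is handed in: Cassette upright (0.08 rad) in the housing, rib centre under 58 mm above the housing's underside, within 12 mm of its middle. Cover level (0.04 rad), rib centre within 6 mm of the middle, under 96.5 mm above the underside (home is 94). Both clip arms under 0.05 rad (all of step 2 and z of cassette_rib in the frame of housing below 0.058 m and horizontal distance between cassette_rib and housing below 0.012 m and angle between cassette_rib's own z axis and vertical below 0.08 rad); the robot touches nothing.
It fails at once if a bystander (blocks, bin or bottle) is moved more than 25 mm (distance of any of blocks, bin, spray from where it was at the start of the episode above 0.025 m).
It also fails if it takes over 62 s, if anything falls off the work surface, if the arm or the gripper's body presses on something with over 40 N, if the wrist force passes 120 N, or if a joint passes its speed limit or range.

ROBOT

A 7-joint arm with a two-finger parallel gripper is mounted at the origin on the work surface. World frame = base frame: x ahead of the robot, y to its left, z up, the work surface at z = 0. Lengths are in m, angles in rad, forces in N, time in s.
With the tool pointing down it reaches from about 0.4 to 0.75 m from the base axis. Payload 19.5 kg.
Tool frame: the origin (TCP) lies at the very end of the fingers, on their centre line; the grasp point (between the pads) lies 19 mm behind it; z points along the fingers, y is the line along which they close (so a half turn about z gives the same grasp; the last joint's range is limited). The gripper opens to 85 mm and grips with 20 to 120 N. Pads are 22 mm wide; open, the fingers measure 114 mm over their backs; the gripper's body (76 mm by 85 mm) begins 54 mm behind the grasp point. The pads swing forward as they close: fully open they stand 13 mm farther back than shut.
Start: joints at [1.178, 0.707, -0.028, 1.485, 0.022, 0.951, -0.075], TCP at [0.198, -0.54, 0.231] pointing down, gripper open.
Joint ranges: [-2.71, 2.71], [-0.32, 2.16], [-1.57, 1.52], [0, 2.45], [-1.46, 4.6], [0, 2.02], [-2.83, 2.83]. Speed limits (rad/s): [1.89, 1.89, 2.57, 2.57, 3.01, 3.01, 3.01].

INTERFACE

Orientations are given as a unit quaternion [x, y, z, w].
In Python, from rig import arm gives the robot as it stands. The module is installed in compiled form; this text tells all that it offers.
- The arm moves only by the shell command python3 -m pendant 'ROWS'. ROWS is JSON, one flat list of numbers, 5 for each row, row after row: the finger opening in mm, from 0 to 85.4, then the shift along the tool's x, y, z in mm, then the turn about the tool's z in rad. A call has 1 to 5 rows; each row is the pose to reach, as a shift and turn from the pose commanded when the call began, along the tool's axes at that moment; what a row does not reach only later rows make up. A row lasts 1/12 s, in which the tool goes at most 41.7 mm and 7.16 degrees, less where a joint would pass 70% of its speed; a pose out of reach is approached as far as the arm can. A call with a gripper value outside its range is refused whole. The fingers move at their own pace and stop on an object; the grip force is fixed at half the most. Time passes only in rows, so rows that repeat a pose let the fingers close. It gives the time, the measured TCP pose, the force, the opening and the grip force at its end, in the units of the state.
- arm.state(): the state, without advancing time (a new reading comes with each control period).
- arm.get_image(name): name is "scene" or "top" or "wrist"; returns the picture (480x640x3 uint8, blue, green, red); there is no depth.
- arm.camera_model(name): a dict with "K" (3x3 intrinsics, pixels), "k1" (the pictures are not rectified: a ray, as slopes to the right and down, at radius r is drawn at 1 + k1 r^2 times it, then the intrinsics apply), "cam_to_world" (4x4, takes a point from camera to world coordinates). Camera axes: x right, y up, looking along -z (the intrinsics and any distortion apply to the point x, -y, -z); pixel columns grow to the right and rows downward; lengths in m; the calibration is good to about 2 mm. A picture is of the moment at which its call begins: read the wrist's pose just before it. camera_model takes no time and is no camera call; for the wrist camera it gives the pose at the moment of the call.
- arm.sign_off(): hands the job in; it is judged then, once.
The state is a dict: "clock": time; "joints": joint angles; "joint_vel": joint speeds; "joint_efforts": joint torques, N m; "position": TCP position; "ee_rot": TCP orientation; "contact_force": force on the tool from outside, world axes, zero at the start; "ft_torque": the same for the moment, N m; "finger_gap": finger opening in m; "finger_force": force on a finger pad.
Only numpy, scipy, OpenCV 4.12 (cv2) and the standard library are available. Lean on these libraries where they do the work, as an engineer would, in place of code of your own. Each camera call takes 0.05 s, during which the arm holds its last target. There are 200 camera calls.

## Working session

There is one attempt and no reset: what is moved stays moved. The work goes in short steps, Python scripts to look and compute and a shell command to move; the robot and the scene stay as the last step left them, time stands still between calls to the robot, and variables do not carry over. Pictures are saved under pics/ and viewed, at most 10 in all, crops included, and the job is handed in when it is done.

```bash
mkdir -p pics; python3 - <<'E'
from rig import arm
import cv2,numpy as np
s=arm.state();print(s)
for n in("scene","top"):
    im=arm.get_image(n);cv2.imwrite(f"pics/{n}0.png",im);m=arm.camera_model(n);print(n,m)
E
```

```text
{'clock': 0.0, 'joints': array([ 1.17830689,  0.70708729, -0.02761504,  1.4849954 ,  0.02198193,
        0.95088387, -0.07550615]), 'joint_vel': array([ 0.00065563,  0.00056745, -0.00011814,  0.00128441,  0.00056699,
       -0.00043791,  0.00075715]), 'joint_efforts': array([-3.01542612e-03, -8.83213305e+01,  1.23355038e+00, -2.36170310e+01,
        1.68015005e-02,  6.45739070e-03, -2.68202263e-05]), 'position': array([ 0.19750652, -0.53973987,  0.23083734]), 'ee_rot': array([ 9.84659176e-01,  1.74487877e-01, -1.03597486e-04, -5.25977415e-04]), 'contact_force': array([ 0.12928729, -0.15075399,  0.24613815]), 'ft_torque': array([-0.03802338,  0.05594337,  0.02094598]), 'finger_force': 0.0, 'finger_gap': 0.08584063746052467}
scene {'K': array([[533.6645806 ,   0.        , 315.58340731],
       [  0.        , 533.6645806 , 250.41253057],
       [  0.        ,   0.        ,   1.        ]]), 'k1': -0.1587669467093918, 'cam_to_world': array([[ 0.78677293, -0.3577767 ,  0.50297533,  1.26089825],
       [ 0.61674585,  0.42299218, -0.66385402, -0.83421626],
       [ 0.02475687,  0.83251033,  0.5534561 ,  0.8426373 ],
       [ 0.        ,  0.        ,  0.        ,  1.        ]])}
top {'K': array([[610.68761776,   0.        , 326.35850621],
       [  0.        , 610.68761776, 236.79071473],
       [  0.        ,   0.        ,   1.        ]]), 'k1': -0.09033083102169379, 'cam_to_world': array([[ 0.01618872,  0.9812149 , -0.19223748,  0.32326175],
       [-0.99971916,  0.01255639, -0.02009835,  0.04989492],
       [-0.01730699,  0.19250886,  0.9811426 ,  1.3895838 ],
       [ 0.        ,  0.        ,  0.        ,  1.        ]])}
```

View pics/top0.png

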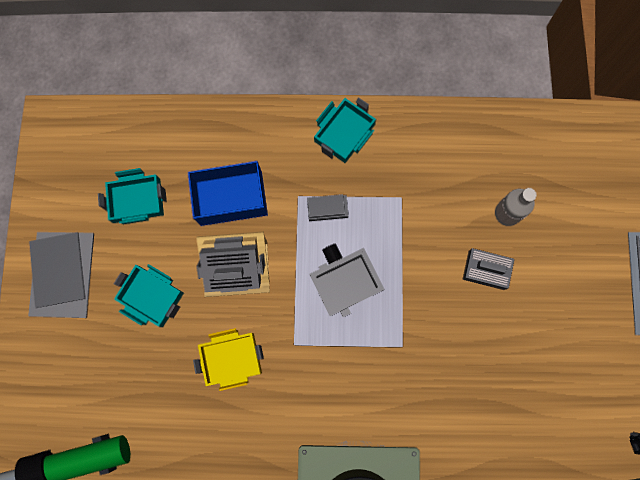

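View pics/scene0.png

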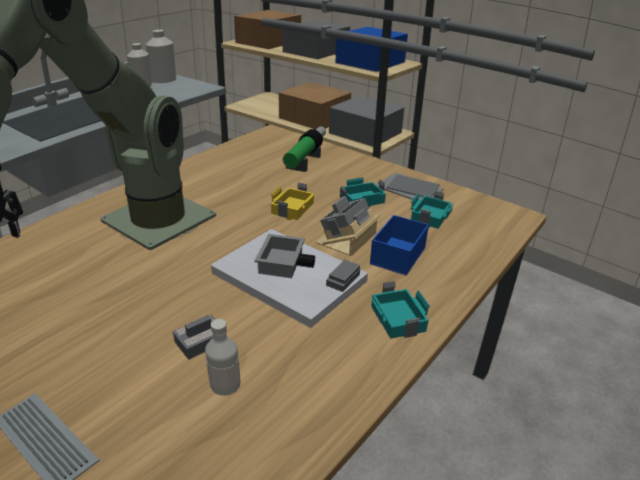

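Top view: the cassette is at (489,268), the bottle at (515,205), the housing on the slab at (347,282), and the blocks at (327,208). The grey cover is on the plywood stand at (230,265).

Candidates for the cover are turquoise (345,130), (133,198) and (148,295), yellow (229,360), and grey (230,265) on the stand. Only the grey one fits, because it is on the sloping stand. I'll confirm that in an enlarged crop.

```bash
cat > h.py <<'E'
import cv2,numpy as np
from rig import arm
def ray(m,uv):
    K=m["K"];d=np.array([m["k1"],0,0,0,0.])
    p=cv2.undistortPoints(np.array([[uv]],float),K,d)[0,0]   # approx of drawn=1+k1 r^2
    T=m["cam_to_world"];v=T[:3,:3]@np.array([p[0],-p[1],-1]);return T[:3,3],v
def onz(m,uv,z):
    o,v=ray(m,uv);return o+v*(z-o[2])/v[2]
def two(m1,a,m2,b):
    o,v=ray(m1,a);p,w=ray(m2,b)
    A=np.stack([v,-w],1);t=np.linalg.lstsq(A,p-o,rcond=None)[0]
    P,Q=o+v*t[0],p+w*t[1];return (P+Q)/2,np.linalg.norm(P-Q)
def proj(m,P):
    T=np.linalg.inv(m["cam_to_world"]);c=T[:3,:3]@P+T[:3,3];x,y=c[0]/-c[2],-c[1]/-c[2]
    f=1+m["k1"]*(x*x+y*y);K=m["K"];return K[0,0]*x*f+K[0,2],K[1,1]*y*f+K[1,2]
E
python3 - <<'E'
import cv2,numpy as np
t=cv2.imread("pics/top0.png");s=cv2.imread("pics/scene0.png")
def c(im,u,v,w,h,k):return cv2.resize(im[v:v+h,u:u+w],None,fx=k,fy=k,interpolation=cv2.INTER_CUBIC)
a=np.hstack([c(t,190,225,100,75,4),c(t,300,240,100,75,4)])
b=np.hstack([c(t,450,235,100,75,4),c(s,305,185,100,75,4)])
cv2.imwrite("pics/c1.png",np.vstack([a,b]))
E
```

```text
(no output)
```

View pics/c1.png

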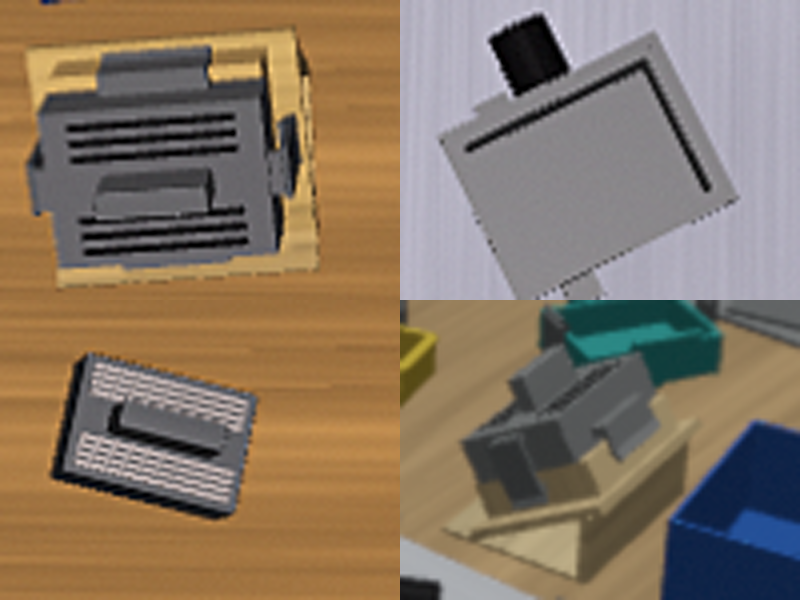

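The crop confirms that the grey cover sits on a plug on the plywood slope, tilted toward −x, with its rib roughly along world y. The lower left crop is the cassette with its rib, and the upper right is the housing.

```bash
python3 - <<'E'
from h import *
np.set_printoptions(precision=4,suppress=True)
t=arm.camera_model("top");s=arm.camera_model("scene")
C=[onz(t,(450+a/4,235+(b-300)/4),.035) for a,b in((88,352),(257,398),(237,517),(70,472))]
C=np.array(C);print("cas",C.mean(0),C)
H=np.array([onz(t,(300+(a-400)/4,240+b/4),.075) for a,b in((440,137),(655,32),(738,198),(525,300))])
print("hous",H.mean(0),H)
for q in(C,H):
  e=np.roll(q,-1,0)-q;print(np.degrees(np.arctan2(e[:,1],e[:,0])),np.linalg.norm(e,axis=1))
print("cover rib top",two(t,(190+152/4,225+199/4),s,(305+(540-400)/4,185+(362-300)/4)))
for a,b in((95,212),(212,212),(26,50),(293,28),(320,268),(60,287)):print(onz(t,(190+a/4,225+b/4),.13 if a in(95,212) else (.09 if b<60 else .01)))
m=arm.camera_model("wrist");print(m["K"],m["cam_to_world"])
S=arm.state();R=cv2.Rodrigues(np.zeros(3))[0]
from scipy.spatial.transform import Rotation as Ro
print(Ro.from_quat(S["ee_rot"]).as_matrix())
E
```

```text
cas [ 0.5207 -0.2923  0.035 ] [[ 0.5671 -0.2512  0.035 ]
 [ 0.542  -0.3464  0.035 ]
 [ 0.4746 -0.3324  0.035 ]
 [ 0.4989 -0.2392  0.035 ]]
hous [0.4828 0.0297 0.075 ] [[ 0.4976  0.111   0.075 ]
 [ 0.5569 -0.0053  0.075 ]
 [ 0.4666 -0.0505  0.075 ]
 [ 0.4102  0.0636  0.075 ]]
[-104.8011  168.2889   75.3991   -9.9892] [0.0984 0.0688 0.0963 0.0693]
[ -62.9479 -153.4166  116.3128   28.4824] [0.1305 0.101  0.1272 0.0994]
cover rib top (array([0.4913, 0.285 , 0.1149]), np.float64(0.007101735154579829))
[0.4793 0.3095 0.13  ]
[0.4803 0.248  0.13  ]
[0.5727 0.3603 0.09  ]
[0.5868 0.2142 0.09  ]
[0.4643 0.204  0.01  ]
[0.4509 0.3522 0.01  ]
[[360.1116   0.     321.5893]
 [  0.     360.1116 237.3819]
 [  0.       0.       1.    ]] [[ 0.3444  0.907   0.2424  0.2588]
 [-0.9388  0.3328  0.0886 -0.517 ]
 [-0.0004 -0.2581  0.9661  0.3743]
 [ 0.      0.      0.      1.    ]]
[[ 0.9391  0.3437 -0.0004]
 [ 0.3437 -0.9391  0.0009]
 [-0.     -0.001  -1.    ]]
```

```bash
cat >> h.py <<'E'
from scipy.spatial.transform import Rotation as Ro
def to(p,yaw=None,show=True):
    S=arm.state();R=Ro.from_quat(S["ee_rot"]).as_matrix();d=R.T@(np.array(p)-S["position"])*1000
    cur=np.degrees(np.arctan2(R[1,0],R[0,0]));o=(d.round(1),"yaw",round(cur,1),"t",round(float(S["clock"]),2))
    if yaw is not None:
        o+=("turn",[round(float(np.radians(cur-yaw-k)),3) for k in(0,180,-180)],"j7",round(float(S["joints"][6]),2))
    print(*o)
E
python3 -m pendant '[50,39,-12,3,0,50,80,-25,6,0,50,120,-38,9,0,50,160,-50,12,0,50,195,-61,15,0]'
python3 -m pendant '[50,39,-12,3,0,50,80,-25,6,0,50,120,-38,9,0,50,160,-50,12,0,50,194,-61,15,0]'
python3 -m pendant '[50,0,0,0,-0.12,50,0,0,0,-0.24,50,0,0,0,-0.36,50,0,0,0,-0.48,50,0,0,0,-0.6]'
python3 -m pendant '[50,0,0,0,-0.12,50,0,0,0,-0.24,50,0,0,0,-0.36,50,0,0,0,-0.385,50,0,0,0,-0.385]'
python3 - <<'E'
from h import *
to((.521,-.292,.2),76.5)
m=arm.camera_model("wrist");im=arm.get_image("wrist");cv2.imwrite("pics/w1.png",im);np.save("w1.npy",m,allow_pickle=True)
E
```

```text
clock: 0.52
position: [0.3613, -0.4139, 0.216]
ee_rot: [0.985, 0.175, 0.0, -0.0]
contact_force: [0.8, -1.2, -0.3]
finger_gap: 0.0499
finger_force: 0.0
clock: 0.93
position: [0.5227, -0.2896, 0.201]
ee_rot: [0.985, 0.175, -0.0, -0.0]
contact_force: [0.1, -0.9, 0.6]
finger_gap: 0.0495
finger_force: 0.0
clock: 1.35
position: [0.5209, -0.2916, 0.201]
ee_rot: [0.888, 0.46, -0.0, -0.0]
contact_force: [0.3, 0.4, -0.9]
finger_gap: 0.0499
finger_force: 0.0
clock: 1.77
position: [0.5208, -0.2918, 0.201]
ee_rot: [0.786, 0.619, 0.0, -0.0]
contact_force: [0.9, 0.3, 0.1]
finger_gap: 0.0503
finger_force: 0.0
[-0.1  0.2  1. ] yaw 76.4 t 1.77 turn [-0.001, -3.143, 3.141] j7 0.04
```

View pics/w1.png

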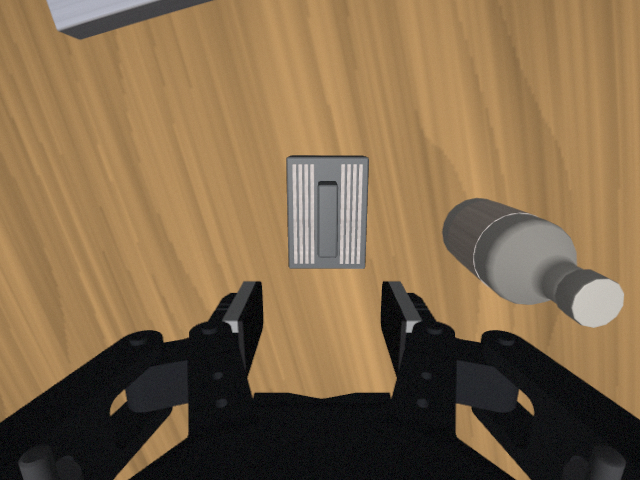

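The wrist view shows the cassette straight ahead, aligned with the fingers. The rib top spans (319–337, 182–257), with the bottle to the right at (530,250).

```bash
python3 - <<'E'
from h import *
m=np.load("w1.npy",allow_pickle=True).item()
p=np.array([onz(m,q,.063) for q in((319,184),(337,184),(337,257),(319,257))]);print(p,p.mean(0))
d=p[0]+p[1]-p[2]-p[3];print(np.degrees(np.arctan2(d[1],d[0])))
c=np.array([onz(m,q,.035) for q in((287,156),(368,156),(366,268),(289,268))]);print(c.mean(0));d=c[0]+c[1]-c[2]-c[3];print(np.degrees(np.arctan2(d[1],d[0])))
c=p.mean(0);to((c[0],c[1],.04))
E
```

```text
[[ 0.52666727 -0.25887099  0.063     ]
 [ 0.54030132 -0.26214646  0.063     ]
 [ 0.52697936 -0.32037885  0.063     ]
 [ 0.51260439 -0.31691874  0.063     ]] [ 0.52663809 -0.28957876  0.063     ]
76.74790248806815
[ 0.52678463 -0.28931188  0.035     ]
76.72637404001604
[  3.4   5.2 161.1] yaw 76.3 t 1.82
```

```bash

python3 -m pendant '[46,3.5,5,40,0,46,3.5,5,80,0,46,3.5,5,115,0,46,3.5,5,140,0,46,3.5,5,150,0]'
python3 -m pendant '[46,0,0,6,0,46,0,0,11,0,46,0,0,11,0,16,0,0,11,0,5,0,0,11,0]'
python3 -m pendant '[5,0,0,0,0,5,0,0,0,0,5,0,0,0,0,5,0,0,0,0,5,0,0,-5,0]'
python3 -m pendant '[5,0,0,-30,0,5,0,0,-65,0,5,0,0,-100,0,5,0,0,-125,0,5,0,0,-130,0]'
python3 - <<'E'
from h import *
to((.4828,.0297,.165),117)
E
```

```text
clock: 2.23
position: [0.5253, -0.2887, 0.0479]
ee_rot: [0.786, 0.618, -0.001, -0.002]
contact_force: [-0.4, 0.1, -0.8]
finger_gap: 0.0458
finger_force: 0.0
clock: 2.65
position: [0.5272, -0.2897, 0.0415]
ee_rot: [0.785, 0.619, 0.0, 0.001]
contact_force: [0.7, -0.6, 0.4]
finger_gap: 0.0228
finger_force: 0.0
clock: 3.07
position: [0.5266, -0.2894, 0.0455]
ee_rot: [0.785, 0.619, -0.0, -0.0]
contact_force: [-0.2, -0.3, -0.9]
finger_gap: 0.0143
finger_force: 58.7
clock: 3.48
position: [0.5279, -0.2901, 0.1802]
ee_rot: [0.785, 0.619, 0.001, 0.003]
contact_force: [0.8, 0.6, -0.2]
finger_gap: 0.0149
finger_force: 59.0
[ 300.5 -118.5   14.2] yaw 76.5 t 3.48 turn [-0.707, -3.848, 2.435] j7 0.02
```

```bash

python3 -m pendant '[5,25,-10,0,0,5,62,-24,0,0,5,98,-38,0,0,5,134,-52,0,0,5,170,-66,0,0]'
python3 -m pendant '[5,35,-14,0,0,5,70,-28,0,0,5,105,-42,0,0,5,128,-51,0,0,5,130,-52,0,0]'
python3 -m pendant '[5,0,0,0,-0.12,5,0,0,0,-0.24,5,0,0,0,-0.36,5,0,0,0,-0.48,5,0,0,0,-0.6]'
python3 -m pendant '[5,0,0,0,-0.107,5,0,0,0,-0.107,5,0,0,0,-0.107]'
python3 - <<'E'
from h import *
to((.4828,.0297,.165),117)
m=arm.camera_model("wrist");im=arm.get_image("wrist");cv2.imwrite("pics/w2.png",im);np.save("w2.npy",m,allow_pickle=True)
E
```

```text
clock: 3.9
position: [0.5013, -0.1072, 0.1755]
ee_rot: [0.785, 0.619, 0.0, -0.0]
contact_force: [1.7, 0.9, -0.8]
finger_gap: 0.0147
finger_force: 59.0
clock: 4.32
position: [0.481, 0.0348, 0.1756]
ee_rot: [0.783, 0.622, 0.001, -0.001]
contact_force: [-0.0, 0.9, -1.4]
finger_gap: 0.0146
finger_force: 59.0
clock: 4.73
position: [0.4818, 0.0294, 0.1755]
ee_rot: [0.565, 0.825, 0.0, 0.0]
contact_force: [0.2, -0.2, -1.8]
finger_gap: 0.0146
finger_force: 59.0
clock: 4.98
position: [0.4817, 0.0294, 0.1754]
ee_rot: [0.524, 0.852, 0.0, -0.0]
contact_force: [-0.3, 0.5, -2.0]
finger_gap: 0.0152
finger_force: 59.0
[-0.2  1.1 10.4] yaw 116.8 t 4.98 turn [-0.003, -3.145, 3.138] j7 -0.05
```

View pics/w2.png

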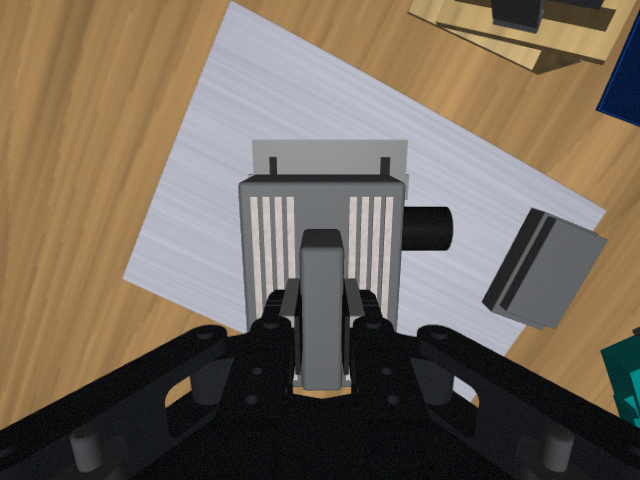

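Wrist view: the far rim edge of the housing runs (253,140)–(407,140). The held cassette is square to it, with the hose stub at (428,228) on the right.

```bash
python3 - <<'E'
from h import *
m=np.load("w2.npy",allow_pickle=True).item()
a,b=onz(m,(253,140),.075),onz(m,(407,140),.075);d=(a-b)[:2];print(a,b,np.linalg.norm(d))
w=-d/np.linalg.norm(d);n=np.array([-w[1],w[0]])  # w: +x of tool view(right)
print("yaw",np.degrees(np.arctan2(n[1],n[0])))
c=(a+b)[:2]/2-n*.066;print("centre",c)
f=(onz(m,(242,183),.168)+onz(m,(404,183),.168))/2;print("cass ctr guess",f[:2]-n*.05)
to((c[0],c[1],.08))
print(arm.state()["contact_force"])
E
```

```text
[0.4118452  0.06849632 0.075     ] [0.50196583 0.11417459 0.075     ] 0.10103579707688151
yaw 116.87848969251851
centre [0.48674411 0.03246562]
cass ctr guess [0.4829532  0.02874268]
[ 0.4  5.8 95.4] yaw 116.8 t 5.03
[ 0.31644977 -0.68001294 -0.19876969]
```

```bash

python3 -m pendant '[5,1,4.5,0,0,5,1,4.5,20,0,5,1,4.5,40,0,5,1,4.5,52,0,5,1,4.5,60,0]'
python3 -m pendant '[5,0,0,5,0,5,0,0,10,0,5,0,0,15,0,5,0,0,20,0,5,0,0,20,0]'
```

```text
clock: 5.45
position: [0.4852, 0.033, 0.1141]
ee_rot: [0.523, 0.852, -0.0, -0.0]
contact_force: [0.4, -0.4, -0.0]
finger_gap: 0.0146
finger_force: 59.1
clock: 5.87
position: [0.4852, 0.0327, 0.0948]
ee_rot: [0.522, 0.853, -0.0, -0.0]
contact_force: [-0.1, -0.4, -1.7]
finger_gap: 0.0151
finger_force: 59.1
```

Bottom of the cassette is about 20 mm below the rim with no force. Continue.

```bash

python3 -m pendant '[5,0,0,5,0,5,0,0,10,0,5,0,0,14,0,5,0,0,16,0,5,0,0,17,0]'
python3 -m pendant '[5,0,0,1,0,5,0,0,1.5,0,5,0,0,1.5,0]'
```

```text
clock: 6.28
position: [0.4852, 0.0327, 0.0779]
ee_rot: [0.522, 0.853, -0.0, -0.0]
contact_force: [-1.0, 0.2, -1.4]
finger_gap: 0.0151
finger_force: 59.1
clock: 6.53
position: [0.4853, 0.0327, 0.0768]
ee_rot: [0.522, 0.853, 0.0, -0.0]
contact_force: [0.6, -0.6, -1.3]
finger_gap: 0.0144
finger_force: 59.1
```

```bash

python3 -m pendant '[5,0,0,1,0,5,0,0,2,0,5,0,0,3,0,5,0,0,3,0]'
python3 -m pendant '[30,0,0,0,0,45,0,0,0,0,45,0,0,0,0,45,0,0,0,0]'
python3 -m pendant '[45,0,0,-15,0,45,0,0,-50,0,45,0,0,-90,0,45,0,0,-125,0,45,0,0,-130,0]'
python3 -m pendant '[45,0,0,0,0]'
python3 - <<'E'
from h import *
to((.50,.28,.23),94)
m=arm.camera_model("wrist");im=arm.get_image("wrist");cv2.imwrite("pics/w3.png",im);np.save("w3.npy",m,allow_pickle=True)
E
```

```text
clock: 6.87
position: [0.4854, 0.0327, 0.0762]
ee_rot: [0.522, 0.853, 0.0, 0.001]
contact_force: [-15.1, -1.1, 67.9]
finger_gap: 0.0149
finger_force: 68.6
clock: 7.2
position: [0.4853, 0.0327, 0.0738]
ee_rot: [0.522, 0.853, 0.0, -0.0]
contact_force: [0.6, -0.2, -0.2]
finger_gap: 0.0451
finger_force: 0.0
clock: 7.62
position: [0.4867, 0.033, 0.2086]
ee_rot: [0.522, 0.853, 0.002, 0.002]
contact_force: [-0.0, 0.3, 0.5]
finger_gap: 0.045
finger_force: 0.0
clock: 7.7
position: [0.486, 0.0326, 0.2055]
ee_rot: [0.522, 0.853, 0.001, 0.001]
contact_force: [0.1, -0.5, -0.4]
finger_gap: 0.0453
finger_force: 0.0
[214.1 124.9 -24.4] yaw 117.0 t 7.7 turn [0.402, -2.74, 3.543] j7 -0.03
```

View pics/w3.png

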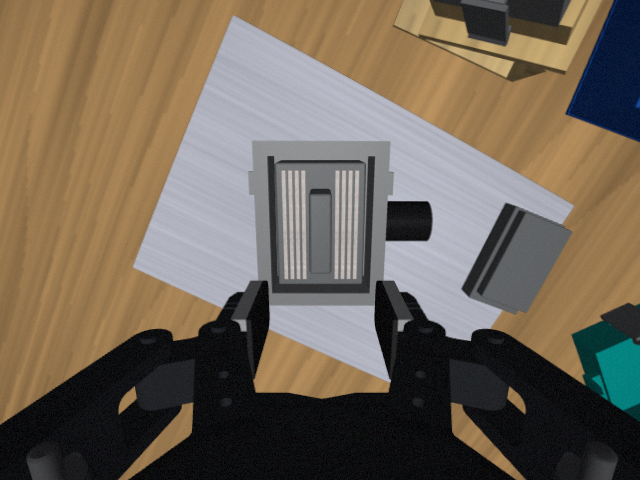

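The cassette sits flat in the housing. The rim corners are at about (253,141), (390,141), (386,305) and (258,305), with the rib at (320,231).

```bash
python3 - <<'E'
from h import *
m=np.load("w3.npy",allow_pickle=True).item()
im=cv2.imread("pics/w3.png")
p=np.array([onz(m,q,.075) for q in((253,141),(390,141),(386,305),(258,305))]);print(p,p.mean(0))
e=np.roll(p,-1,0)-p;print(np.linalg.norm(e,axis=1),np.degrees(np.arctan2(e[:,1],e[:,0])))
r=onz(m,(320,232),.035+.063);print("rib",r)
E
```

```text
[[ 0.41186175  0.06838866  0.075     ]
 [ 0.5018043   0.11432068  0.075     ]
 [ 0.56466068 -0.00179528  0.075     ]
 [ 0.46971127 -0.05003456  0.075     ]] [0.4870095  0.03271988 0.075     ]
[0.10099214 0.13203727 0.1065008  0.13179767] [  27.05256966  -61.57224185 -153.06704552  116.03542097]
rib [0.48457296 0.03436391 0.098     ]
```

```bash

python3 -m pendant '[80,20,10,-20,0,80,55,28,-40,0,80,90,46,-45,0,80,124,63,-45,0,80,158,80,-45,0]'
python3 -m pendant '[80,34,17,0,-0.12,80,60,31,0,-0.24,80,62,32,0,-0.36,80,62,32,0,-0.48,80,62,32,0,-0.6]'
python3 -m pendant '[80,0,0,0,-0.12,80,0,0,0,-0.24,80,0,0,0,-0.36,80,0,0,0,-0.48,80,0,0,0,-0.57]'
python3 -m pendant '[80,0,0,0,0]'
python3 - <<'E'
from h import *
to((.485,.28,.25),184)
m=arm.camera_model("wrist");im=arm.get_image("wrist");cv2.imwrite("pics/w4.png",im);np.save("w4.npy",m,allow_pickle=True)
E
```

```text
clock: 8.17
position: [0.4842, 0.2116, 0.2477]
ee_rot: [0.522, 0.853, -0.001, -0.0]
contact_force: [0.9, -0.9, 0.6]
finger_gap: 0.0802
finger_force: 0.0
clock: 8.58
position: [0.4845, 0.28, 0.2468]
ee_rot: [0.243, 0.97, -0.001, -0.001]
contact_force: [-0.1, -0.7, -0.9]
finger_gap: 0.0802
finger_force: 0.0
clock: 9.0
position: [0.4848, 0.2794, 0.2469]
ee_rot: [-0.039, 0.999, -0.0, -0.001]
contact_force: [0.0, -0.5, -0.8]
finger_gap: 0.0803
finger_force: 0.0
clock: 9.08
position: [0.4848, 0.2793, 0.247]
ee_rot: [-0.038, 0.999, -0.0, -0.001]
contact_force: [-0.6, 0.7, 0.1]
finger_gap: 0.0802
finger_force: 0.0
[-0.2  0.7 -3. ] yaw -175.6 t 9.08 turn [-6.277, -9.419, -3.135] j7 0.58
```

View pics/w4.png

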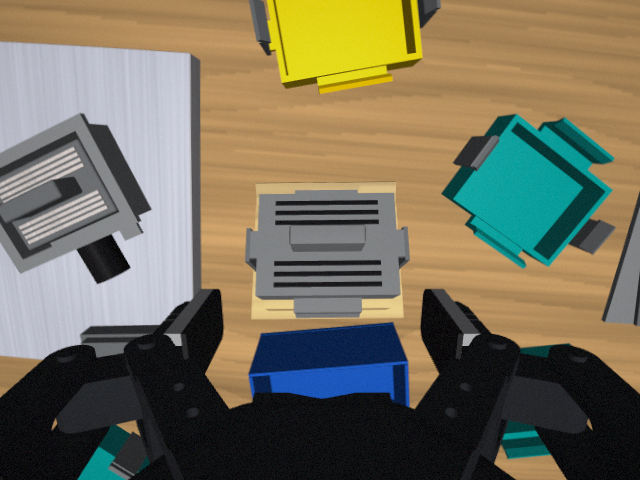

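Wrist view: the cover's rib is square to the fingers, with its front top edge at (290–364, 226) and its centre column at 327. The bin is behind at (330,360).

```bash
python3 - <<'E'
from h import *
np.set_printoptions(precision=4,suppress=True)
w=np.load("w4.npy",allow_pickle=True).item();t=arm.camera_model("top")
T=lambda a,b:(190+a/4,225+b/4)
for a,b in(((290,226),T(212,211)),((364,226),T(95,215)),((327,226),T(153.5,213.5)),((257,195),T(278,262)),((396,193),T(58,268))):print(a,two(w,a,t,b))
im=cv2.imread("pics/w4.png")[175:325,235:415];cv2.imwrite("pics/c4.png",cv2.resize(im,None,fx=4.4,fy=4,interpolation=cv2.INTER_CUBIC) if 0 else cv2.resize(im,None,fx=4,fy=4,interpolation=cv2.INTER_CUBIC))
E
```

```text
(290, 226) (array([0.4861, 0.2531, 0.1048]), np.float64(0.004595923762866381))
(364, 226) (array([0.4787, 0.3109, 0.1249]), np.float64(0.0011240391091379847))
(327, 226) (array([0.4826, 0.2829, 0.1127]), np.float64(0.0034393270960642658))
(257, 195) (array([0.4651, 0.2206, 0.0746]), np.float64(0.009151243310306704))
(396, 193) (array([0.4448, 0.3179, 0.1828]), np.float64(0.003963675886296445))
```

View pics/c4.png

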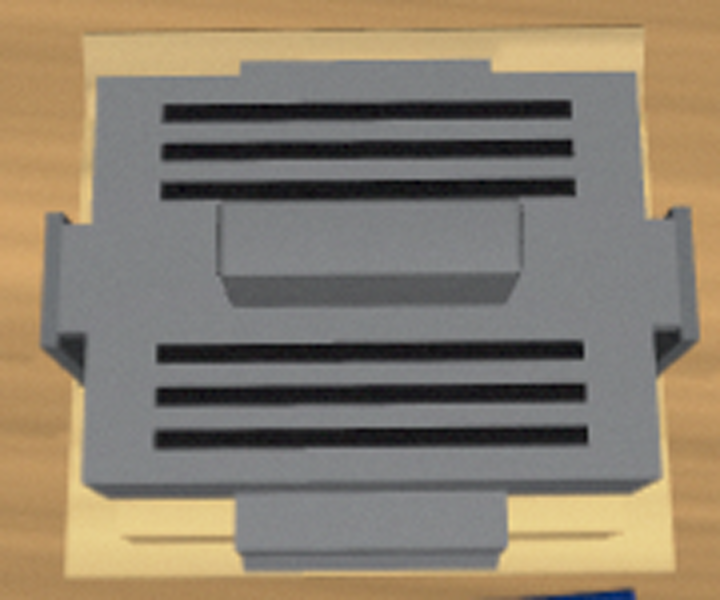

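The enlarged crop shows the rib top face corners at (217,203), (523,201), (519,272) and (223,276), and the hood top corners at (97,77), (637,72), (662,480) and (83,484). That is enough for a PnP solution.

```bash
python3 - <<'E'
from h import *
np.set_printoptions(precision=4,suppress=True)
w=np.load("w4.npy",allow_pickle=True).item()
uv=np.array([(217,203),(523,201),(519,272),(223,276),(97,77),(637,72),(662,480),(83,484)],float)/4+[235,175]
ob=np.array([(-8,-30,14),(-8,30,14),(8,30,14),(8,-30,14),(-45,-60,-14),(-45,60,-14),(45,60,-14),(45,-60,-14)],float)/1000
D=np.array([w["k1"],0,0,0,0.])
for s in (slice(0,8),slice(4,8)):
    ok,r,tv=cv2.solvePnP(ob[s],uv[s],w["K"],D,flags=cv2.SOLVEPNP_ITERATIVE if s.start==0 else cv2.SOLVEPNP_IPPE)
    pr=cv2.projectPoints(ob,r,tv,w["K"],D)[0][:,0];print("res",np.abs(pr-uv).max())
    F=np.diag([1,-1,-1.]);T=w["cam_to_world"];p=T[:3,:3]@F@tv[:,0]+T[:3,3];R=T[:3,:3]@F@cv2.Rodrigues(r)[0]
    print(p);print(R);print("tilt",np.degrees(np.arccos(R[2,2])),"ribyaw",np.degrees(np.arctan2(R[1,1],R[0,1])))
to((p[0],p[1],p[2]))
E
```

```text
res 1.4278911586226286
[0.4967 0.2854 0.1043]
[[ 0.8685 -0.0871 -0.4879]
 [ 0.0748  0.9962 -0.0446]
 [ 0.4899  0.0023  0.8718]]
tilt 29.336898351898537 ribyaw 94.99581658548402
res 122.50054899475069
[0.51   0.2866 0.0813]
[[-0.1688  0.8928  0.4177]
 [ 0.97    0.0752  0.2313]
 [ 0.1751  0.4441 -0.8787]]
tilt 151.4828693459696 ribyaw 4.812111235937044
[-26.    5.5 165.8] yaw -176.0 t 9.13
```

```bash

python3 -m pendant '[80,-5,3,35,-0.017,80,-10,5.5,70,-0.017,80,-10,5.5,100,-0.017,80,-10,5.5,120,-0.017,80,-10,5.5,130,-0.017]'
python3 -m pendant '[80,0,0,6,0,80,0,0,12,0,80,0,0,17,0,80,0,0,19,0,80,0,0,19,0]'
```

```text
clock: 9.55
position: [0.4935, 0.2851, 0.1156]
ee_rot: [-0.043, 0.999, -0.001, -0.002]
contact_force: [0.7, 0.2, 0.1]
finger_gap: 0.08
finger_force: 0.0
clock: 9.97
position: [0.4947, 0.2858, 0.1]
ee_rot: [-0.044, 0.999, 0.0, 0.0]
contact_force: [0.2, -0.1, 0.4]
finger_gap: 0.0803
finger_force: 0.0
```

```bash

python3 -m pendant '[65,0,0,0,0,50,0,0,0,0,45,0,0,0,0,45,0,0,0,0,45,0,0,0,0]'
python3 -m pendant '[45,0,0,0,0,45,0,0,0,0]'
```

```text
clock: 10.38
position: [0.4949, 0.2857, 0.1008]
ee_rot: [-0.044, 0.999, 0.0, 0.001]
contact_force: [-2.6, -2.2, 10.9]
finger_gap: 0.0585
finger_force: 63.2
clock: 10.55
position: [0.4949, 0.2857, 0.1008]
ee_rot: [-0.044, 0.999, 0.0, 0.0]
contact_force: [-1.2, -2.8, 11.8]
finger_gap: 0.0584
finger_force: 63.2
```

```bash

python3 -m pendant '[45,2.5,0,-4.4,0,45,7.5,0,-13,0,45,15,0,-26,0,45,22,0,-39,0,45,29,0,-52,0]'
python3 -m pendant '[45,10,0,-18,0,45,22,0,-39,0,45,30,0,-60,0,45,30,0,-70,0,45,30,0,-70,0]'
python3 - <<'E'
from h import *
a=arm.get_image("scene");m=arm.get_image("wrist");mm=arm.camera_model("wrist");np.save("w5.npy",mm,allow_pickle=True)
cv2.imwrite("pics/w5full.png",m)
cv2.imwrite("pics/w5.png",np.vstack([cv2.resize(a[110:250,250:470],(660,420)),np.zeros((1,660,3),np.uint8)]))
to((.5,.28,.2))
E
```

```text
clock: 10.97
position: [0.4648, 0.2832, 0.153]
ee_rot: [-0.044, 0.999, 0.0, -0.0]
contact_force: [-0.9, -0.5, -2.3]
finger_gap: 0.0584
finger_force: 65.2
clock: 11.38
position: [0.4362, 0.281, 0.2239]
ee_rot: [-0.044, 0.999, 0.001, 0.001]
contact_force: [0.0, -0.5, -2.1]
finger_gap: 0.0581
finger_force: 65.3
[-63.5  -5.8  21.4] yaw -175.0 t 11.48
```

View pics/w5.png

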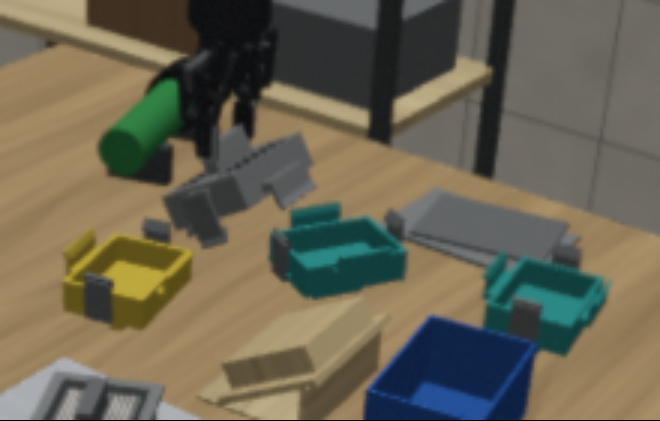

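The scene crop shows the cover hanging from the fingers, still tilted about 30°, with the stand empty below it. The tool can't tilt, so I'll set the cover down on clear table beside the slab. There it can tip level onto its clip arms, and I'll regrip it across the rib.

```bash

python3 -m pendant '[45,0,-15,-10,0,45,0,-45,-20,0,45,0,-80,-20,0,45,0,-116,-20,0,45,0,-152,-20,0]'
python3 -m pendant '[45,0,-36,0,0,45,0,-72,0,0,45,0,-108,0,0,45,0,-144,0,0,45,0,-180,0,0]'
python3 -m pendant '[45,0,-36,0,0,45,0,-72,0,0,45,0,-108,0,0,45,0,-140,10,0,45,0,-166,30,0]'
python3 -m pendant '[45,0,0,35,0,45,0,0,70,0,45,0,0,85,0,45,0,0,95,0,45,0,0,100,0]'
python3 - <<'E'
from h import *
to((.48,-.215,.105),-175)
E
```

```text
clock: 11.9
position: [0.4491, 0.1273, 0.2407]
ee_rot: [-0.044, 0.999, -0.0, -0.001]
contact_force: [1.9, -1.5, -2.2]
finger_gap: 0.0586
finger_force: 65.4
clock: 12.32
position: [0.4648, -0.0523, 0.2407]
ee_rot: [-0.044, 0.999, 0.0, -0.001]
contact_force: [0.6, 0.4, -1.8]
finger_gap: 0.0584
finger_force: 65.4
clock: 12.73
position: [0.4798, -0.2187, 0.2112]
ee_rot: [-0.043, 0.999, -0.0, 0.0]
contact_force: [1.1, -1.0, -1.8]
finger_gap: 0.0582
finger_force: 65.5
clock: 13.15
position: [0.4792, -0.2153, 0.1099]
ee_rot: [-0.044, 0.999, 0.001, -0.001]
contact_force: [0.7, 0.6, -2.1]
finger_gap: 0.0584
finger_force: 65.4
[-0.8  0.2  4.9] yaw -174.9 t 13.15 turn [0.001, -3.141, 3.143] j7 1.27
```

```bash

for i in 1 2; do :; done
python3 -m pendant '[45,0,0,5,0,45,0,0,10,0,45,0,0,13,0,45,0,0,15,0,45,0,0,15,0]'
python3 -m pendant '[45,0,0,2,0,45,0,0,4,0,45,0,0,5,0]'
```

```text
clock: 13.57
position: [0.4797, -0.2156, 0.0968]
ee_rot: [-0.044, 0.999, -0.0, 0.0]
contact_force: [0.7, 0.5, -2.5]
finger_gap: 0.0581
finger_force: 65.4
clock: 13.82
position: [0.4797, -0.2156, 0.0917]
ee_rot: [-0.044, 0.999, -0.0, 0.0]
contact_force: [1.1, 0.9, -1.6]
finger_gap: 0.0583
finger_force: 65.4
```

```bash

python3 -m pendant '[45,0,0,2,0,45,0,0,4,0,45,0,0,4,0]'
```

```text
clock: 14.07
position: [0.4796, -0.2155, 0.0874]
ee_rot: [-0.044, 0.999, 0.0, -0.0]
contact_force: [0.1, -0.1, -1.9]
finger_gap: 0.0579
finger_force: 65.4
```

```bash

python3 -m pendant '[45,0,0,2,0,45,0,0,4,0,45,0,0,5,0,45,0,0,5,0]'
```

```text
clock: 14.4
position: [0.4796, -0.2155, 0.0825]
ee_rot: [-0.044, 0.999, 0.0, -0.0]
contact_force: [-0.4, -0.3, -2.9]
finger_gap: 0.0581
finger_force: 65.4
```

```bash

python3 -m pendant '[45,0,0,2,0,45,0,0,4,0,45,0,0,4,0]'
```

```text
clock: 14.65
position: [0.4824, -0.2152, 0.0807]
ee_rot: [-0.044, 0.999, -0.0, 0.003]
contact_force: [3.9, 0.9, 32.7]
finger_gap: 0.0581
finger_force: 69.3
```

```bash

python3 -m pendant '[45,0,0,2,0,45,0,0,3,0,45,0,0,3,0]'
```

```text
clock: 14.9
position: [0.4846, -0.2153, 0.0794]
ee_rot: [-0.044, 0.999, -0.001, 0.006]
contact_force: [9.4, 0.9, 57.5]
finger_gap: 0.0583
finger_force: 73.8
```

```bash

python3 -m pendant '[45,0,0,-3,0,45,0,0,-5,0,45,0,0,-5,0]'
python3 -m pendant '[66,0,0,0,0,66,0,0,0,0,66,0,0,0,0,66,0,0,0,0,66,0,0,0,0]'
python3 -m pendant '[85,0,0,0,0,85,0,0,-15,0,85,0,0,-50,0,85,0,0,-90,0,85,0,0,-130,0]'
python3 -m pendant '[85,0,0,-15,0,85,0,0,-15,0]'
python3 - <<'E'
from h import *
m=arm.camera_model("wrist");im=arm.get_image("wrist");np.save("w6.npy",m,allow_pickle=True);cv2.imwrite("pics/w6.png",im)
t=arm.get_image("top");cv2.imwrite("pics/t6.png",t)
to((.48,-.215,.105),-175)
for n,i,roi in(("w",im,(0,0,640,300)),("t",t,(410,200,560,350))):
    hsv=cv2.cvtColor(i,cv2.COLOR_BGR2HSV);k=((hsv[...,1]<45)&(hsv[...,2]>20)).astype(np.uint8)
    z=np.zeros_like(k);x0,y0,x1,y1=roi;z[y0:y1,x0:x1]=k[y0:y1,x0:x1]
    for c in cv2.findContours(z,cv2.RETR_EXTERNAL,cv2.CHAIN_APPROX_SIMPLE)[0]:
        if cv2.contourArea(c)>200:print(n,cv2.contourArea(c),cv2.minAreaRect(c),cv2.boundingRect(c))
E
```

```text
clock: 15.15
position: [0.4798, -0.2156, 0.0811]
ee_rot: [-0.044, 0.999, -0.0, 0.0]
contact_force: [0.3, -0.5, -3.2]
finger_gap: 0.0583
finger_force: 67.3
clock: 15.57
position: [0.4797, -0.2155, 0.0807]
ee_rot: [-0.044, 0.999, 0.0, -0.0]
contact_force: [-0.2, -0.5, -0.7]
finger_gap: 0.0661
finger_force: 0.0
clock: 15.98
position: [0.4792, -0.215, 0.2123]
ee_rot: [-0.044, 0.999, 0.001, -0.0]
contact_force: [0.6, -0.6, 0.1]
finger_gap: 0.0848
finger_force: 0.0
clock: 16.15
position: [0.4807, -0.2156, 0.2292]
ee_rot: [-0.044, 0.999, -0.001, 0.002]
contact_force: [-0.0, -0.5, 0.0]
finger_gap: 0.085
finger_force: 0.0
[ -0.4   0.7 120.8] yaw -175.0 t 16.25 turn [0.001, -3.141, 3.142] j7 1.42
w 13618.0 ((323.5, 244.0), (110.0, 151.0), 90.0) (248, 189, 152, 111)
w 41582.5 ((531.5, 188.0), (222.0, 215.0), 90.0) (424, 77, 216, 223)
t 1992.5 ((451.64617919921875, 269.66925048828125), (53.83107376098633, 58.42035675048828), 82.87498474121094) (423, 243, 61, 55)
t 498.5 ((514.0, 209.0), (18.0, 38.0), 90.0) (495, 200, 39, 19)
```

```bash
python3 - <<'E'
import cv2,numpy as np
a=cv2.imread("pics/w6.png")[175:325,235:425];t=cv2.imread("pics/t6.png")[230:310,410:495];
A=cv2.resize(a,(570,450),interpolation=cv2.INTER_CUBIC)
s=cv2.imread("pics/t6.png")
B=cv2.resize(t,(225,212),interpolation=cv2.INTER_CUBIC)
C=np.zeros((450,225,3),np.uint8);C[:212]=B
cv2.imwrite("pics/c6.png",np.hstack([A,C]))
E
```

```text
(no output)
```

View pics/c6.png

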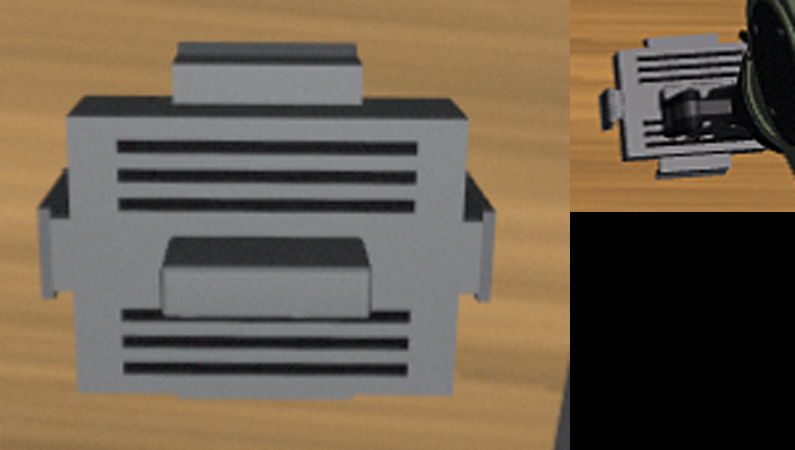

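The cover now stands level on the table. In the crop, its rib top face is (162–370, 266–317) and the hood top corners are (68,118), (467,120), (452,392) and (78,393).

```bash
cat > pnp.py <<'E'
from h import *
def pnp(w,uv):
    ob=np.array([(-8,-30,14),(-8,30,14),(8,30,14),(8,-30,14),(-45,-60,-14),(-45,60,-14),(45,60,-14),(45,-60,-14)],float)/1000
    D=np.array([w["k1"],0,0,0,0.]);uv=np.array(uv,float)
    ok,r,tv=cv2.solvePnP(ob,uv,w["K"],D);print("res",np.abs(cv2.projectPoints(ob,r,tv,w["K"],D)[0][:,0]-uv).max())
    F=np.diag([1,-1,-1.]);T=w["cam_to_world"];p=T[:3,:3]@F@tv[:,0]+T[:3,3];R=T[:3,:3]@F@cv2.Rodrigues(r)[0]
    print("rib",p.round(4),"z",R[:,2].round(3),"ribyaw",np.degrees(np.arctan2(R[1,1],R[0,1])));return p
E
python3 - <<'E'
from pnp import *
w=np.load("w6.npy",allow_pickle=True).item()
uv=np.array([(163,267),(371,266),(370,317),(162,317),(68,118),(467,120),(452,392),(78,393)],float)/3+[235,175]
p=pnp(w,uv)
print(onz(w,uv[:4].mean(0),.085),onz(w,uv[4:].mean(0),.057))
to(p,95)
E
```

```text
res 0.5505283543516271
rib [ 0.5252 -0.2097  0.0679] z [-0.008  0.005  1.   ] ribyaw 94.86137309279925
[ 0.52378263 -0.20984271  0.085     ] [ 0.52264846 -0.20992124  0.057     ]
[-45.9   2.1 157.9] yaw -175.0 t 16.25 turn [-4.712, -7.853, -1.57] j7 1.42
```

```bash

python3 -m pendant '[45,-25,1,10,0.12,45,-45,2,30,0.24,45,-45,2,60,0.36,45,-45,2,70,0.48,45,-45,2,70,0.6]'
python3 -m pendant '[45,0,0,0,0.12,45,0,0,0,0.24,45,0,0,0,0.36,45,0,0,0,0.48,45,0,0,0,0.6]'
python3 -m pendant '[45,0,0,0,0.12,45,0,0,0,0.24,45,0,0,0,0.36,45,0,0,0,0.371,45,0,0,0,0.371]'
python3 - <<'E'
from pnp import *
to((.5245,-.2097,.062),95)
E
```

```text
clock: 16.67
position: [0.5229, -0.209, 0.1519]
ee_rot: [0.256, 0.967, 0.0, -0.003]
contact_force: [0.1, 0.5, -1.6]
finger_gap: 0.045
finger_force: 0.0
clock: 17.08
position: [0.5238, -0.2094, 0.1545]
ee_rot: [0.53, 0.848, -0.0, -0.001]
contact_force: [-0.7, 0.3, 1.4]
finger_gap: 0.0452
finger_force: 0.0
clock: 17.5
position: [0.524, -0.2093, 0.155]
ee_rot: [0.674, 0.739, -0.0, -0.001]
contact_force: [-0.4, 0.1, -0.5]
finger_gap: 0.045
finger_force: 0.0
[-0.5  0.6 93. ] yaw 95.2 t 17.5 turn [0.004, -3.138, 3.145] j7 0.13
```

```bash

python3 -m pendant '[45,0,0.5,30,0,45,0,0.5,60,0,45,0,0.5,80,0,45,0,0.5,88,0,45,0,0.5,92,0]'
python3 -m pendant '[25,0,0,0,0,5,0,0,0,0,5,0,0,0,0,5,0,0,0,0,5,0,0,0,0]'
python3 -m pendant '[5,0,0,0,0,5,0,0,-10,0]'
```

```text
clock: 17.92
position: [0.5243, -0.2092, 0.0625]
ee_rot: [0.674, 0.738, -0.0, -0.001]
contact_force: [0.4, 0.2, -0.3]
finger_gap: 0.0452
finger_force: 0.0
clock: 18.33
position: [0.5253, -0.2097, 0.0647]
ee_rot: [0.675, 0.738, 0.0, 0.001]
contact_force: [-0.4, -0.1, 7.9]
finger_gap: 0.0148
finger_force: 60.9
clock: 18.5
position: [0.5244, -0.2093, 0.0734]
ee_rot: [0.675, 0.738, -0.0, -0.001]
contact_force: [-0.8, -0.3, -2.3]
finger_gap: 0.0148
finger_force: 59.6
```

```bash

python3 -m pendant '[5,0,0,-30,0,5,0,0,-65,0,5,0,0,-100,0,5,0,0,-125,0,5,0,0,-135,0]'
python3 - <<'E'
from pnp import *
to((.4872,.0325,.2),117)
E
```

```text
clock: 18.92
position: [0.5256, -0.2097, 0.2133]
ee_rot: [0.675, 0.738, 0.001, 0.002]
contact_force: [1.4, -0.5, -1.9]
finger_gap: 0.0147
finger_force: 59.7
[244.6 -17.1  12.8] yaw 95.0 t 18.92 turn [-0.383, -3.525, 2.758] j7 0.15
```

```bash

python3 -m pendant '[5,20,-1,0,0,5,52,-3,0,0,5,88,-6,0,0,5,124,-8,0,0,5,160,-11,0,0]'
python3 -m pendant '[5,35,-3,0,-0.1,5,65,-5,0,-0.2,5,82,-6,0,-0.3,5,85,-6,0,-0.383,5,85,-6,0,-0.383]'
python3 -m pendant '[5,0,0,10,0,5,0,0,20,0,5,0,0,20,0,5,0,0,20,0]'
python3 - <<'E'
from pnp import *
m=arm.camera_model("wrist");np.save("w7.npy",m,allow_pickle=True);im=arm.get_image("wrist");cv2.imwrite("pics/w7.png",im)
t=arm.get_image("top");cv2.imwrite("pics/t7.png",t)
to((.4872,.0325,.16),117)
E
```

```text
clock: 19.33
position: [0.4992, -0.0496, 0.2096]
ee_rot: [0.675, 0.737, 0.0, 0.0]
contact_force: [1.2, 0.3, -1.9]
finger_gap: 0.0148
finger_force: 59.6
clock: 19.75
position: [0.4862, 0.0342, 0.2096]
ee_rot: [0.52, 0.854, 0.0, 0.0]
contact_force: [0.9, -1.2, -2.3]
finger_gap: 0.015
finger_force: 59.7
clock: 20.08
position: [0.4863, 0.0324, 0.1891]
ee_rot: [0.524, 0.852, -0.0, -0.0]
contact_force: [0.3, -0.1, -2.4]
finger_gap: 0.0147
finger_force: 59.5
[-0.5  0.4 29.5] yaw 116.9 t 20.18 turn [-0.002, -3.144, 3.14] j7 -0.04
```

```bash
python3 - <<'E'
from pnp import *
np.set_printoptions(precision=4,suppress=True)
im=cv2.imread("pics/w7.png");g=cv2.cvtColor(im,cv2.COLOR_BGR2GRAY)
for v in(120,150,180,200,230):
    r=g[v].astype(int);d=np.abs(r[3:]-r[:-3]);e=[(int(u),int(r[u-1]),int(r[min(u+4,639)])) for u in range(1,636) if d[u]>18 and d[u]==d[max(0,u-4):u+5].max()]
    print("row",v,e)
for u in(270,300,322,345,375):
    r=g[:330,u].astype(int);d=np.abs(r[3:]-r[:-3]);e=[(int(k),int(r[k-1]),int(r[min(k+4,329)])) for k in range(1,326) if d[k]>18 and d[k]==d[max(0,k-4):k+5].max()]
    print("col",u,e)
E
```

```text
row 120 [(182, 149, 197), (431, 197, 163), (600, 133, 43)]
row 150 [(170, 143, 200), (246, 197, 156), (393, 151, 203), (485, 190, 148)]
row 180 [(126, 128, 146), (158, 140, 199), (211, 197, 146), (427, 140, 200), (537, 187, 153)]
row 200 [(151, 140, 202), (213, 191, 146), (229, 150, 34), (239, 36, 151), (251, 150, 37), (261, 34, 151), (273, 149, 33), (282, 37, 152), (358, 147, 35), (368, 35, 146), (378, 147, 33), (379, 146, 32), (388, 34, 145), (399, 144, 35), (409, 31, 141), (425, 141, 206), (426, 139, 205), (573, 178, 137)]
row 230 [(139, 134, 204), (203, 194, 144), (231, 146, 25), (241, 30, 147), (252, 145, 36), (261, 34, 147), (262, 25, 146), (273, 144, 29), (282, 32, 145), (303, 143, 53), (337, 53, 146), (357, 142, 32), (367, 32, 143), (378, 141, 26), (387, 31, 142), (398, 143, 30), (407, 24, 140), (437, 119, 204), (438, 25, 201), (501, 199, 41), (516, 39, 107), (521, 107, 36), (529, 39, 106), (571, 109, 92), (578, 101, 127)]
col 270 [(29, 149, 195), (139, 195, 156), (153, 158, 129), (292, 139, 16), (302, 28, 27), (305, 34, 15), (322, 23, 43)]
col 300 [(46, 142, 200), (128, 199, 133), (138, 137, 160), (154, 161, 157), (157, 160, 158), (246, 141, 86), (276, 88, 38), (291, 27, 10)]
col 322 [(57, 143, 199), (128, 198, 134), (138, 136, 158), (154, 157, 158), (157, 161, 158), (226, 148, 56), (245, 54, 122)]
col 345 [(70, 147, 203), (128, 199, 133), (138, 133, 158), (157, 158, 154), (276, 139, 66), (285, 65, 40), (314, 16, 43)]
col 375 [(86, 136, 200), (138, 202, 152), (139, 205, 156), (153, 154, 101), (294, 136, 12), (302, 28, 27)]
```

```bash
python3 - <<'E'
from pnp import *
m=np.load("w7.npy",allow_pickle=True).item();R=Ro.from_euler("z",-116.9,degrees=True).as_matrix()
f=lambda uv,z:(R@(onz(m,uv,z)-[.4872,.0325,0]))[:2].round(4)
print("rim far L/R",f((248,150),.075),f((395.5,150),.075),"rim edge",f((272,141),.075),f((375,141),.075))
for z in(.1816,.186):print("hood far",f((272,155),z),f((375,155),z),"sides",f((214,201),z),f((428,201),z))
print(f((320,227.5),z+.028))
E
```

```text
rim far L/R [0.0601 0.0518] [ 0.06  -0.051] rim edge [0.0661 0.0349] [ 0.0661 -0.0365]
hood far [0.0606 0.0209] [ 0.0606 -0.0213] sides [0.0417 0.0462] [ 0.0416 -0.0445]
hood far [0.0608 0.0203] [ 0.0608 -0.0207] sides [0.0424 0.0449] [ 0.0423 -0.0432]
[0.0378 0.0012]
```

The wrist measurement has the hood centred over the rim to within 1 mm, so I'll descend.

```bash

python3 -m pendant '[5,0,0,15,0,5,0,0,30,0,5,0,0,40,0,5,0,0,48,0,5,0,0,48,0]'
python3 -m pendant '[5,0,0,2,0,5,0,0,4,0,5,0,0,6,0,5,0,0,6,0]'
```

```text
clock: 20.6
position: [0.4862, 0.0329, 0.1401]
ee_rot: [0.523, 0.852, -0.0, -0.0]
contact_force: [-0.4, 0.0, -2.1]
finger_gap: 0.0148
finger_force: 59.6
clock: 20.93
position: [0.4865, 0.0331, 0.1349]
ee_rot: [0.523, 0.853, 0.0, 0.0]
contact_force: [0.0, -0.4, -1.6]
finger_gap: 0.0147
finger_force: 59.7
```

```bash

python3 -m pendant '[5,0,0,1,0,5,0,0,2,0,5,0,0,3,0,5,0,0,3,0]'
```

```text
clock: 21.27
position: [0.4866, 0.0331, 0.1319]
ee_rot: [0.523, 0.853, 0.0, 0.0]
contact_force: [1.1, 0.3, 4.2]
finger_gap: 0.0147
finger_force: 60.4
```

```bash

python3 -m pendant '[5,0,0,1,0,5,0,0,2,0,5,0,0,3,0,5,0,0,3,0]'
python3 -m pendant '[5,0,0,1,0,5,0,0,2,0,5,0,0,3,0,5,0,0,3,0]'
```

```text
clock: 21.6
position: [0.4867, 0.0332, 0.129]
ee_rot: [0.523, 0.853, 0.0, 0.0]
contact_force: [1.8, -0.1, 3.7]
finger_gap: 0.0148
finger_force: 60.2
clock: 21.93
position: [0.4864, 0.0331, 0.1256]
ee_rot: [0.523, 0.853, 0.0, -0.0]
contact_force: [0.7, 1.1, -0.1]
finger_gap: 0.0149
finger_force: 60.0
```

```bash

python3 -m pendant '[5,0,0,1,0,5,0,0,2,0,5,0,0,3,0,5,0,0,3,0]'
python3 -m pendant '[5,0,0,1,0,5,0,0,2,0,5,0,0,2,0]'
```

```text
clock: 22.27
position: [0.4863, 0.0331, 0.1226]
ee_rot: [0.523, 0.853, -0.0, -0.0]
contact_force: [0.3, 0.7, -0.7]
finger_gap: 0.0148
finger_force: 60.0
clock: 22.52
position: [0.4862, 0.0334, 0.1205]
ee_rot: [0.523, 0.853, 0.0, -0.0]
contact_force: [-1.3, 2.4, -0.6]
finger_gap: 0.0145
finger_force: 59.8
```

```bash

python3 -m pendant '[5,0,0,1,0,5,0,0,2,0,5,0,0,2,0]'
python3 -m pendant '[5,0,0,0.5,0,5,0,0,1,0,5,0,0,1,0]'
```

```text
clock: 22.77
position: [0.4863, 0.0329, 0.1186]
ee_rot: [0.523, 0.853, -0.0, -0.0]
contact_force: [-0.4, 0.4, -1.5]
finger_gap: 0.0146
finger_force: 59.6
clock: 23.02
position: [0.4861, 0.0328, 0.1182]
ee_rot: [0.523, 0.853, -0.0, 0.0]
contact_force: [-6.7, -1.4, 14.2]
finger_gap: 0.0147
finger_force: 61.7
```

```bash

python3 -m pendant '[5,0,0,0.5,0,5,0,0,1,0,5,0,0,1,0]'
```

```text
clock: 23.27
position: [0.4859, 0.0326, 0.1179]
ee_rot: [0.523, 0.852, -0.001, 0.0]
contact_force: [-12.2, -2.5, 34.1]
finger_gap: 0.0146
finger_force: 64.7
```

Stiff stop at TCP 0.118, right at the predicted home height. I'll press a little more, release, back off and check.

```bash

python3 -m pendant '[5,0,0,0.7,0,5,0,0,0.7,0]'
python3 -m pendant '[5,0,0,-2,0,5,0,0,-2.5,0,30,0,0,-2.5,0,40,0,0,-2.5,0,40,0,0,-2.5,0]'
python3 -m pendant '[40,0,0,-15,0,40,0,0,-50,0,40,0,0,-90,0,40,0,0,-125,0,40,0,0,-130,0]'
python3 -m pendant '[40,0,0,0,0,40,0,0,0,0]'
python3 - <<'E'
from pnp import *
m=arm.camera_model("wrist");np.save("w8.npy",m,allow_pickle=True);im=arm.get_image("wrist");cv2.imwrite("pics/w8.png",im)
sc=arm.get_image("scene");cv2.imwrite("pics/s8.png",sc)
to((.4872,.0325,.16),117);print(arm.state()["contact_force"])
g=cv2.cvtColor(im,cv2.COLOR_BGR2GRAY)
def E(r):
    r=r.astype(int);d=np.abs(r[3:]-r[:-3]);return [(int(u+1),int(r[u-1]),int(r[u+4])) for u in range(1,len(r)-5) if d[u]>18 and d[u]==d[max(0,u-4):u+5].max()]
for v in(165,170,180,265,275,280,290):print("row",v,E(g[v,200:440]))
for u in(270,320,370):print("col",u,E(g[60:340,u]))
E
```

```text
clock: 23.43
position: [0.4859, 0.0326, 0.1178]
ee_rot: [0.523, 0.852, -0.0, 0.001]
contact_force: [-16.4, -3.3, 53.1]
finger_gap: 0.0143
finger_force: 67.2
clock: 23.85
position: [0.4864, 0.033, 0.1184]
ee_rot: [0.523, 0.853, -0.0, -0.0]
contact_force: [0.3, 0.1, -0.7]
finger_gap: 0.0402
finger_force: 0.0
clock: 24.27
position: [0.4877, 0.0335, 0.2534]
ee_rot: [0.523, 0.853, 0.002, 0.002]
contact_force: [0.3, -1.0, -0.0]
finger_gap: 0.04
finger_force: 0.0
clock: 24.43
position: [0.4863, 0.0329, 0.2481]
ee_rot: [0.523, 0.853, -0.0, -0.0]
contact_force: [0.9, -0.3, -0.8]
finger_gap: 0.0399
finger_force: 0.0
[-1.   1.  87.4] yaw 117.0 t 24.53 turn [-0.0, -3.142, 3.141] j7 0.01
[-0.51739853 -0.84614486 -0.34440894]
row 165 [(62, 184, 147), (179, 143, 185), (180, 144, 187)]
row 170 [(56, 183, 146), (72, 146, 39), (77, 39, 148), (84, 145, 37), (89, 37, 149), (95, 148, 47), (96, 148, 45), (101, 45, 147), (142, 147, 52), (148, 53, 145), (154, 146, 50), (159, 50, 146), (166, 145, 54), (185, 143, 184)]
row 180 [(57, 185, 145), (72, 146, 39), (78, 36, 145), (84, 145, 36), (89, 36, 148), (96, 1
[... 433 characters left out ...]
83, 131), (80, 27, 132), (81, 23, 132), (87, 131, 31), (97, 131, 27), (102, 27, 135), (141, 132, 27), (146, 27, 131), (151, 131, 32), (156, 32, 132), (162, 132, 30), (167, 30, 130), (175, 130, 194)]
row 280 [(9, 131, 184), (56, 182, 59), (73, 11, 133), (169, 131, 11), (186, 60, 192)]
row 290 [(31, 143, 186), (51, 170, 65), (64, 63, 13), (74, 17, 130), (168, 131, 12), (178, 8, 61), (192, 65, 172)]
col 270 [(81, 181, 151), (87, 147, 143), (219, 129, 11)]
col 320 [(12, 140, 192), (74, 184, 126), (80, 128, 152), (128, 146, 48), (135, 49, 145), (244, 108, 186), (270, 184, 149)]
col 370 [(39, 132, 191), (81, 184, 145), (87, 145, 134), (90, 143, 146), (110, 141, 36), (219, 129, 24), (271, 12, 159)]
```

Everything matches home: the stop height is within 0.5 mm of the prediction. I'll check height and level by touching both ends of the rib top with closed fingers, expecting z≈0.138.

```bash

python3 -m pendant '[0,24,0,30,0,0,24,0,60,0,0,24,0,85,0,0,24,0,100,0,0,24,0,106,0]'
python3 -m pendant '[0,0,0,1,0,0,0,0,2,0,0,0,0,3.2,0,0,0,0,3.2,0]'
python3 -m pendant '[0,0,0,0.6,0,0,0,0,0.6,0]'
```

```text
clock: 24.95
position: [0.4742, 0.0545, 0.1398]
ee_rot: [0.522, 0.853, -0.001, -0.002]
contact_force: [-0.1, -0.5, 0.2]
finger_gap: -0.0001
finger_force: 0.0
clock: 25.28
position: [0.4758, 0.0544, 0.1399]
ee_rot: [0.523, 0.852, 0.0, 0.0]
contact_force: [-0.8, 0.6, 0.4]
finger_gap: 0.0002
finger_force: 0.0
clock: 25.45
position: [0.4757, 0.0544, 0.1391]
ee_rot: [0.523, 0.853, 0.0, 0.0]
contact_force: [-0.2, -0.6, -0.5]
finger_gap: -0.0
finger_force: 0.0
```

```bash

python3 -m pendant '[0,0,0,0.5,0,0,0,0,1,0,0,0,0,1,0]'
python3 -m pendant '[0,0,0,0.5,0,0,0,0,0.7,0,0,0,0,0.7,0]'
```

```text
clock: 25.7
position: [0.4756, 0.0544, 0.1381]
ee_rot: [0.523, 0.853, 0.0, 0.0]
contact_force: [-0.4, -0.6, 5.0]
finger_gap: 0.0001
finger_force: 2.3
clock: 25.95
position: [0.4757, 0.0545, 0.138]
ee_rot: [0.523, 0.853, 0.0, 0.0]
contact_force: [-4.7, -0.7, 22.2]
finger_gap: 0.0002
finger_force: 11.2
```

The +y end touches at exactly 0.138. Now the other end.

```bash

python3 -m pendant '[0,0,0,-6,0,0,-24,0,-6,0,0,-48,0,-6,0,0,-48,0,-3,0,0,-48,0,-1.5,0]'
python3 -m pendant '[0,0,0,0.5,0,0,0,0,1,0,0,0,0,1.2,0,0,0,0,1.2,0]'
python3 -m pendant '[0,0,0,0.3,0,0,0,0,0.3,0]'
```

```text
clock: 26.37
position: [0.4974, 0.0107, 0.1384]
ee_rot: [0.523, 0.852, -0.0, -0.0]
contact_force: [-0.6, 0.8, 0.2]
finger_gap: -0.0003
finger_force: 0.0
clock: 26.7
position: [0.4972, 0.0116, 0.138]
ee_rot: [0.522, 0.853, -0.0, 0.0]
contact_force: [-1.8, -6.8, 14.0]
finger_gap: -0.0001
finger_force: 6.5
clock: 26.87
position: [0.4972, 0.0117, 0.138]
ee_rot: [0.522, 0.853, -0.0, 0.001]
contact_force: [-2.4, -7.7, 19.5]
finger_gap: 0.0
finger_force: 9.9
```

Both ends read 0.138, so the cover is home and level. I'll retreat and hand in.

```bash

python3 -m pendant '[0,0,0,-20,0,0,0,0,-55,0,0,0,0,-90,0,0,0,0,-110,0,0,0,0,-110,0]'
python3 -m pendant '[0,0,0,0,0,0,0,0,0,0]'
python3 -c "
from rig import arm
print(arm.sign_off())"
```

```text
clock: 27.28
position: [0.4982, 0.0129, 0.2509]
ee_rot: [0.522, 0.853, 0.002, 0.002]
contact_force: [0.5, -0.2, -0.5]
finger_gap: 0.0001
finger_force: 0.0
clock: 27.45
position: [0.4969, 0.0121, 0.2466]
ee_rot: [0.522, 0.853, -0.0, -0.0]
contact_force: [-0.3, 0.0, -0.6]
finger_gap: -0.0
finger_force: 0.0
the job is handed in; nothing more can be done
None
```

I handed the job in at about 27.5 s: the cassette is flat in the housing and the cover is pressed down to its home height and level (both rib ends touched at 0.138 m); I judged the clips snapped from height and force only, and sign-off returned no verdict.

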